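Dock the flask carrier on the shaker bed and lock it with the linch pin

TASK

First slide the flask carrier fully home, so that its eye stands between the two lugs of the shaker bed. Then take the linch pin out of its clear holster, push it from the sill side through both lugs and the eye until its collar is flush against the lug, and flip its yellow sprung ring right over so that it snaps shut around the pin's end. Leave the other flasks, the bottle and the rubber bulb where they stand.

Things in the scene. Friction and masses are not known exactly. Their poses are not given: they have to be found in the camera images.
- dock_hole (a point): Centre of the mouth of the 17 mm square hole in the lug where the pin enters, 60 mm above the bench. Axes of the shaker bed: x = the way the carrier slides out, z up; the pin is pushed along -y. Near lug y 0 to -14 mm, far lug y -38 to -52 mm; lugs are 40 mm wide (x), top 85 mm above the bench. A sill 14 mm wide juts 26 mm out below the hole, its top 9.5 mm below this point.
- carriage (a joint): Slide of the flask carrier on the fixed blue shaker bed (345 x 170 x 20 mm), m: 0 = fully home at its end stop (its steel eye, 20 mm thick with a 24 mm square hole, lined up with the lug holes), up to 0.07 = out, away from the lugs along the bed's x. It stays where it is left; sliding it takes about 3 N.
- carriage_handle (a point): Centre of the carrier's black block handle, 18 mm (bed x) by 22 mm (bed y), from 40 to 80 mm above the bench; this point is 64 mm up. Same axes as dock_hole. Two flasks (top 140 mm above the bench) stand in orange cups on the carrier, centres 107 mm behind the handle along x.
- holster: Fixed grey holster, clear walls and roof, 100 mm wide, top 76 mm. Origin on the bench, x = the way out of its only opening; roof spans x -142 to 44 mm; its 25 mm high floor goes on as a tongue to x 66 mm. The pin lies in it along x, hinge near x 0: head and ring under the roof (7 mm free above the ring), shank sticking out. The ring is clear of the roof once the pin is drawn 180 mm along x.
- pin: Loose linch pin, about 0.2 kg. Origin on its axis where the ring is hinged; x = to the tip, z = up, the side over which the ring swings. Lies flat with the origin 7 mm above its support. Along x: red head -8 to 42 mm, steel collar (32 mm wide) 42 to 48, square shank (14 mm) 48 to 106, taper to the tip at 120. Centre of mass near x 30 mm with the ring swung back.
- pin_grip (a point): Grip point of the red head (50 mm long, 24 wide, 32 high): 26 mm along x from the pin's origin, 9 mm above its axis, so 16 mm above its flat underside. Axes of the pin. Free to be gripped when the ring is swung back and the pin is out of the holster.
- pin_shank (a point): Point on the axis of the 14 mm square shank, 92 mm along x from the pin's origin; can be gripped while the pin lies in its holster. Gripped by the very fingertips, the pin can then be laid flat on the bench. Axes of the pin.
- pin_shoulder (a point): Point on the pin's axis at the front face of the collar, 48 mm along x from the pin's origin; lies at dock_hole when the pin is fully home (1.5 mm lower, resting on the hole's floor). Axes of the pin.
- ring (a joint): Angle of the yellow sprung ring, rad: 0 = swung right back, away from the tip and 0.21 rad above level; 2.93 = shut, lying level round the lugs with its bar just in front of the pin's tip. An over-centre spring (about 0.05 N m) holds it at either end; it changes side near 1.4 rad and snaps on by itself if nothing is in its way.
- ring_bar (a point): Middle of the ring's cross bar. The ring is a U of 8 mm round bar, legs 64 mm apart (centres); the bar is 128 mm from the hinge, which lies across the pin through the pin's origin.
- flask_amber_4: Bystander: small conical flask, 52 mm wide, 85 mm high, origin at its foot.
- flask_amber_5: Bystander: small conical flask, 52 mm wide, 85 mm high, origin at its foot.
- bottle_right: Bystander: clear bottle with blue cap, 86 mm wide, 181 mm high, origin at its foot.
- rubber_bulb: Bystander: red rubber bulb, 51 mm wide, 76 mm high, origin at its foot.

How it is judged (in metres and radians):
On the way, in this order (a step that is already met when the one before it is completed fails the run):
1. the flask carrier is slid home (value of joint carriage below 0.006 m), for 0.2 s.
2. the pin is pushed home through both lugs and the eye, its collar at the lug (value of joint carriage below 0.006 m and y of pin_shoulder in the frame of dock_hole between -0.006 and 0.006 m and x of pin_shoulder in the frame of dock_hole between -0.006 and 0.006 m and z of pin_shoulder in the frame of dock_hole between -0.008 and 0.008 m and angle between the x axis of pin_shoulder and the y axis of dock_hole, either way round below 0.15 rad), for 0.2 s.
3. the ring is shut around the pin's end (all of step 2 and value of joint ring above 2.81 rad), for 0.2 s.
At the end, for the whole second after the job is handed in: The carrier is within 6 mm of fully home; the pin lies through both lugs and the eye with its collar within 6 mm of the lug face and its axis within 6 mm sideways, 8 mm in height and 0.15 rad of the hole's; the ring is shut to within 0.12 rad; everything is at rest (all of step 3 and linear speed of pin below 0.02 m/s); the robot touches nothing.
It fails at once if a bystander is shifted by more than 30 mm or knocked over (distance of any of flask_amber_4, flask_amber_5, bottle_right, rubber_bulb from where it was at the start of the episode above 0.03 m or angle between any of flask_amber_4, flask_amber_5, bottle_right's own z axis and vertical above 0.6 rad).
It also fails if it takes over 72 s, if anything falls off the work surface, if the arm or the gripper's body presses on something with over 40 N, if the wrist force passes 120 N, or if a joint passes its speed limit or range.

ROBOT

A 6-joint arm with a two-finger parallel gripper is mounted at the origin on a cart in front of the work surface, level with it; the furniture and walls round the work are solid. World frame = base frame: x ahead of the robot, y to its left, z up, the work surface at z = 0. Lengths are in mm, angles in rad, forces in N, time in s.
With the tool pointing down it reaches from about 300 to 775 mm from the base axis. Payload 14.6 kg.
Tool frame: the origin (TCP) lies on the centre line of the jaws, within the pads' length; the fingertips stand 19 mm ahead of it and the grasp point (between the pads) is the TCP (bot.tip_reach is the distance from the TCP to the fingertips, in mm); z points along the fingers, y is the line along which they close (so a half turn about z gives the same grasp; the last joint's range is limited). The gripper opens to 85 mm and grips with 20 to 120 N. Pads are 22 mm wide; open, the fingers measure 114 mm over their backs; the gripper's body (76 mm by 85 mm) begins 54 mm behind the grasp point. The pads swing forward as they close: fully open they stand 13 mm farther back than shut.
Start: joints at [-1.303, 0.3, 1.521, -0, 1.321, -0.067], TCP at [180.712, -519.454, 250.281] pointing down, gripper open.
Joint ranges: [-3.03, 3.03], [-0.79, 2.21], [0.23, 2.52], [-1.04, 4.18], [0, 3.07], [-2.55, 2.55]. Speed limits (rad/s): [2.22, 2.22, 2.57, 3.14, 3.14, 3.14].

INTERFACE

Orientations are given as a unit quaternion [w, x, y, z].
In Python, from rig import bot gives the robot as it stands. Calls block until the motion is done:
- bot.move_to(position, orientation): joint-space move of the TCP to a pose.
- bot.servo_line(position, attitude=None, speed=150, until_force=None): straight line of the TCP; attitude=None keeps the orientation; speed is the mean speed in mm/s. With until_force (N) it stops when the force on the tool has changed by that much, and returns True; else False.
- bot.move_joints(angles): joint-space move.
- bot.move_gripper(opening, grip_force=None): finger opening in mm; grip_force is the grip in N (None keeps the last); returns when the fingers have stopped.
- bot.dwell(seconds).
- bot.ik(position, orientation): joint angles nearest the present ones, or None.
- bot.read_state(): the state.
- bot.read_camera(name): name is "side" or "top"; returns a dict with "image" (400x640x3 uint8, blue, green, red), "depth" (400x640 float32, mm along the optical axis (not along the pixel's ray), 0 where there is no reading), "fovy" (degrees; the focal length in pixels is half the picture's height over the tangent of half this angle, whatever the lens; pixels are square), "cx", "cy" (the principal point, pixels), "k1" (the pictures are not rectified: a ray, as slopes to the right and down, at radius r is drawn at 1 + k1 r^2 times it, then the intrinsics apply), "eye" and "attitude" of the camera in the world. Camera axes: x right, y down, z forward; pixel columns grow to the right and rows downward; lengths in mm; the calibration is good to about 2 mm. A picture is of the moment at which its call begins.
A pose or a line that the arm cannot do raises bot.MotionError and nothing moves.
- bot.finish_job(): hands the job in; it is judged then, once.
The state is a dict: "clock": time; "joint_positions": joint angles; "qvel": joint speeds; "effort": joint torques, N m; "ee_pos": TCP position; "tool_rot": TCP orientation; "ft_force": force on the tool from outside, world axes, zero at the start; "moment": the same for the moment, N m; "grip_width": finger opening in mm; "grip_force": force on a finger pad.
Only numpy, scipy, OpenCV 4.12 (cv2) and the standard library are available. Lean on these libraries where they do the work, as an engineer would, in place of code of your own. Each camera call takes 0.05 s, during which the arm holds its last target. There are 200 camera calls.

## Working session

There is one attempt and no reset: what is moved stays moved. The work goes in short steps, each a Python script; the robot and the scene stay as the last script left them, time stands still between calls to the robot, and variables do not carry over. Pictures are saved under pics/ and viewed, at most 10 in all, crops included, and the job is handed in when it is done.

```bash
ls; mkdir -p pics
cat > h.py <<'E'
import numpy as np, cv2
from scipy.spatial.transform import Rotation as R
from rig import bot
def rot(q): return R.from_quat([q[1],q[2],q[3],q[0]])
def quat(r):
    x,y,z,w=r.as_quat(); return [w,x,y,z]
def cam(n):
    c=bot.read_camera(n); c['f']=200/np.tan(np.radians(c['fovy'])/2); return c
def rays(c,uv):
    uv=np.atleast_2d(uv).astype(float); K=np.array([[c['f'],0,c['cx']],[0,c['f'],c['cy']],[0,0,1]])
    p=cv2.undistortPoints(uv[:,None],K,np.array([c['k1'],0,0,0.]))[:,0]
    return np.c_[p,np.ones(len(p))]
def plane(c,uv,z):
    d=rot(c['attitude']).apply(rays(c,uv)); e=np.array(c['eye']); return e+d*((z-e[2])/d[:,2])[:,None]
def deep(c,uv):
    uv=np.atleast_2d(uv).astype(int); D=c['depth'][uv[:,1],uv[:,0]]
    return np.array(c['eye'])+rot(c['attitude']).apply(rays(c,uv)*D[:,None])
def tri(c1,p1,c2,p2):
    e1,e2=np.array(c1['eye']),np.array(c2['eye'])
    d1=rot(c1['attitude']).apply(rays(c1,p1))[0]; d2=rot(c2['attitude']).apply(rays(c2,p2))[0]
    s=np.linalg.lstsq(np.c_[d1,-d2],e2-e1,rcond=None)[0]
    a,b=e1+s[0]*d1,e2+s[1]*d2; return (a+b)/2,np.linalg.norm(a-b)
def down(yaw):  # tool z down, tool y (closing) at world angle yaw
    y=np.array([np.cos(yaw),np.sin(yaw),0]); z=np.array([0,0,-1.]); return R.from_matrix(np.c_[np.cross(y,z),y,z])
E
python3 - <<'E'
from h import *
for n in('top','side'):
    c=cam(n); cv2.imwrite(f'pics/{n}0.png',c['image']); np.save(f'pics/{n}0.npy',c,allow_pickle=True)
    print(n,c['eye'],c['attitude'],c['fovy'],c['k1'],c['cx'],c['cy'])
E
```

```text
pics
top [ 352.46111527   43.90482897 1629.77748014] [ 0.05905948 -0.70289586  0.70640099 -0.05871147] 47.54617535551125 -0.08812403083400044 322.72248114191007 196.0105089110151
side [   -9.3675445  -1272.35467884  1124.54126519] [-0.43754866  0.87071378 -0.20021942  0.10159169] 42.322713188131964 -0.10858943435931018 309.67814437537663 199.65909878563673
```

View pics/top0.png

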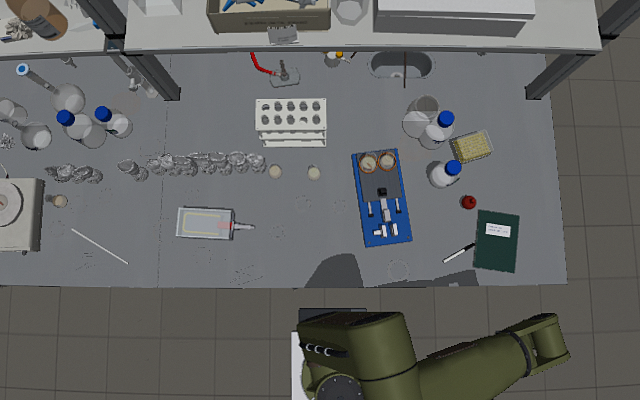

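View pics/side0.png

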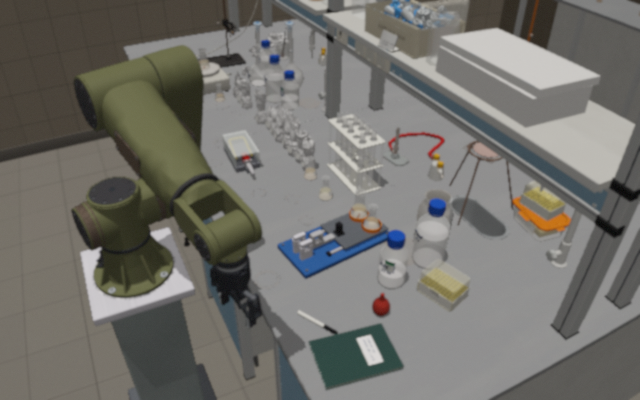

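The top view shows the blue bed around (382,198) with its handle at about (383,192) and the lugs near (385,230). The holster is at (205,223), with the shank pointing right to (252,227). The side view shows the bed at (335,240) and the holster at (242,150). I need enlarged crops.

Run:
```python
import cv2,numpy as np
t=cv2.imread('pics/top0.png');s=cv2.imread('pics/side0.png')
z=lambda a,x,y,w,h,k:cv2.resize(a[y:y+h,x:x+w],None,fx=k,fy=k,interpolation=cv2.INTER_CUBIC)
# top: bed at 345..415 x 143..253 k5 =>350x550 ; holster 172..262 x200..245 k5=>450x225 ; side lugs 275..365 x 200..274 k5
a=z(t,345,143,70,110,5); b=z(t,172,200,90,45,5); c=z(s,275,208,90,65,5)
im=np.zeros((550,800,3),np.uint8); im[:,:350]=a; im[:225,350:]=b; im[225:550,350:]=c
cv2.imwrite('pics/crop1.png',im)
```

```text
(no output)
```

View pics/crop1.png

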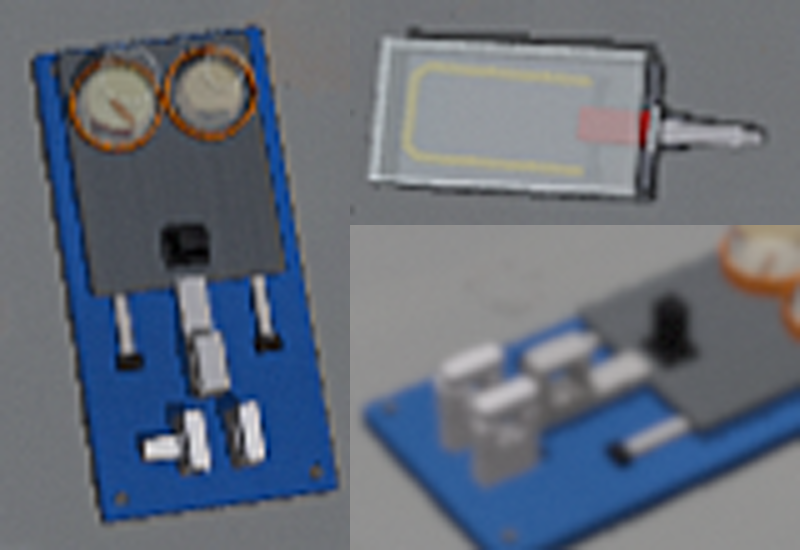

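The crop shows the near lug with its sill at crop (195,440), the far lug at (250,432), the eye at (208,362) and the handle at (186,245). The pin shank runs from crop (660,130) to its tip at (765,135). Next I measure these.

```bash
cat > m.py <<'E'
from h import *
T=np.load('pics/top0.npy',allow_pickle=True).item();S=np.load('pics/side0.npy',allow_pickle=True).item()
np.set_printoptions(precision=1,suppress=True)
def pix(m): y,x=np.nonzero(m); return np.c_[x,y]
def box(c,x0,y0,x1,y1):
    m=np.zeros(c['image'].shape[:2],bool); m[y0:y1,x0:x1]=1; return m
def blue_mask(c):
    h=cv2.cvtColor(c['image'],cv2.COLOR_BGR2HSV); return (h[...,0]>100)&(h[...,0]<125)&(h[...,1]>150)&(h[...,2]>60)
if __name__=='__main__':
    m=blue_mask(T)&box(T,345,140,418,255); p=plane(T,pix(m),20)[:,:2]
    r=cv2.minAreaRect(p.astype(np.float32)); print('bed',r, cv2.boxPoints(r))
    g=cv2.cvtColor(T['image'],cv2.COLOR_BGR2HSV)
    br=(g[...,2]>175)&(g[...,1]<60)
    n,l,st,ce=cv2.connectedComponentsWithStats((br&box(T,370,190,402,240)).astype(np.uint8))
    for i in range(1,n):
        q=pix(l==i); d=deep(T,q); print('bright',st[i],ce[i],np.median(d,0), plane(T,ce[i],85))
    q=pix((g[...,2]<60)&box(T,375,184,390,198)); d=deep(T,q);print('handle',len(q),q.mean(0),np.sort(d[:,2]),plane(T,q.mean(0),80))
    for x0,y0,x1,y1,nm in((300+5,212,324,224,'shank?'),):pass
    for nm,u in(('shank',(308-172,0)),):
        pass
    m=(g[...,2]>150)&(g[...,1]<60)&box(T,232+72-72,215,256,236); q=pix(m); d=deep(T,q)
    for a,b in zip(q,d): print(a,b,end=';')
    red=pix((g[...,0]<8)&(g[...,1]>60)&box(T,172,200,250,245)); print('\nred',red.mean(0),len(red),deep(T,red)[:,2])
E
python3 m.py
```

```text
bed ((620.4905395507812, -166.44265747070312), (340.5306396484375, 168.48146057128906), 7.5635576248168945) [[ 440.6 -105.3]
 [ 462.8 -272.4]
 [ 800.4 -227.5]
 [ 778.2  -60.5]]
bright [385 199   1   1   1] [385. 199.] [ 607.4 -176.5   44.4] [[ 600.9 -170.9   85. ]]
bright [396 199   1   1   1] [396. 199.] [ 609.4 -217.9   30.7] [[ 600.7 -209.    85. ]]
bright [397 202   1   4   4] [397.  203.5] [ 593.  -221.1   29.8] [[ 585. -212.   85.]]
bright [382 208   1   1   1] [382. 208.] [ 575.5 -165.2   43.2] [[ 569.6 -159.7   85. ]]
bright [398 208   1   1   1] [398. 208.] [ 577.  -224.1   30.3] [[ 569.3 -214.9   85. ]]
bright [370 211   1   2   2] [370.  211.5] [ 564.7 -123.6   32.5] [[ 557.7 -118.    85. ]]
bright [385 211   1   1   1] [385. 211.] [ 559.3 -169.9   83.8] [[ 559.1 -169.7   85. ]]
bright [388 210   1   1   1] [388. 210.] [ 562.9 -180.6   82.4] [[ 562.6 -180.2   85. ]]
bright [393 224   5  11  35] [395.  228.7] [ 496.9 -202.4   85.2] [[ 497.8 -202.3   85. ]]
bright [382 226   5  11  35] [384.1 230.7] [ 490.5 -164.3   84.9] [[ 491.5 -164.7   85. ]]
bright [374 231   7   3  18]
[... 1507 characters left out ...]
7 227] [510.7 346.4  41.1];[238 227] [511.1 343.5  37.6];[239 227] [511.3 340.5  34.9];[240 227] [510.2 334.9  46. ];[241 227] [511.1 333.   37. ];[242 227] [510.9 329.   39.2];[243 227] [511.1 325.9  36.7];[244 227] [511.  322.2  37.8];[245 227] [511.  318.6  37.7];[246 227] [511.3 315.6  34.6];[247 227] [511.1 311.9  36. ];[248 227] [511.1 308.3  36.3];[249 227] [511.5 305.3  32.6];[250 227] [511.3 301.6  33.6];[251 227] [511.4 298.2  32.6];[252 227] [510.5 293.2  41.6];[253 227] [511.1 290.6  35.8];[232 228] [506.4 362.2  50.1];[248 228] [507.3 307.8  38.6];[249 228] [507.2 304.1  39.7];[232 229] [502.9 362.3  49.5];
red [230.3 224.7] 10 [70.2 72.8 50.1 74.5 52.4 59.5 55.9 58.8 50.7 54.7]
```

Run:
```python
from m import *
g=cv2.cvtColor(S['image'],cv2.COLOR_BGR2HSV)
n,l,st,ce=cv2.connectedComponentsWithStats(((g[...,2]>165)&(g[...,1]<60)&box(S,290,222,316,252)).astype(np.uint8))
for i in range(1,n):
    if st[i,4]>5: print(st[i],ce[i],np.median(deep(S,pix(l==i)),0),[tri(T,t,S,ce[i]) for t in ([395,228.7],[384.1,230.7])])
c=plane(T,[[179.4,207.6],[231.6,209.6],[176.4,236],[230,239.4]],76); print(c)
for a,b in((0,1),(2,3)): d=c[b]-c[a];print(np.degrees(np.arctan2(d[1],d[0])))
g=cv2.cvtColor(T['image'],cv2.COLOR_BGR2HSV)
q=pix((g[...,2]<60)&box(T,375,184,390,198)); d=deep(T,q); print('handle top',d[d[:,2]>70].mean(0),np.ptp(d[d[:,2]>70],0))
m=(g[...,2]>150)&(g[...,1]<60)&box(T,238,223,254,231);d=plane(T,pix(m),39); v=cv2.fitLine(d[:,:2].astype(np.float32),cv2.DIST_L2,0,.01,.01).ravel();print('shank',v,np.degrees(np.arctan2(v[1],v[0])),d[:,1].min(),d[:,1].max())
# side view of shank
g=cv2.cvtColor(S['image'],cv2.COLOR_BGR2HSV)
print([(tuple(a),S['image'][a[1],a[0]].tolist()) for a in pix(box(S,244,160,260,184)) if g[a[1],a[0],2]>170][:60])
# joint feasibility
th=np.radians(7.56)
for nm,p,yaw in(('handle',(628,-161,66),th+np.pi/2),('shank',(512,318,46),0),('dock',(488,-136,70),th),('ring',(468,14,90),th+np.pi/2)):
    for k in(0,np.pi,-np.pi):
        s=bot.ik(p,quat(down(yaw+k))); print(nm,k,s)
```

```text
[294 232  11   6  39] [298.9 234.4] [ 496.5 -163.7   86. ] [(array([ 488.4, -195.4,  114.5]), np.float64(14.198179868651287)), (array([ 492.7, -165.1,   87.4]), np.float64(3.3035229014927774))]
[312 232   4   4  14] [313.5 233.5] [ 539.3 -176.3   82.3] [(array([ 509.4, -203.5,  111.2]), np.float64(29.464254745134042)), (array([ 514. , -173.6,   84.9]), np.float64(48.147830042351885))]
[300 239  12   6  36] [305.5 241.4] [ 499.7 -203.7   86.1] [(array([ 498.5, -202.5,   86.2]), np.float64(1.36770990838197)), (array([ 503.1, -171.8,   58.2]), np.float64(19.620593389102027))]
[[575.5 544.1  76. ]
 [567.8 360.1  76. ]
 [476.4 550.2  76. ]
 [464.6 362.9  76. ]]
-92.39823245419974
-93.61187501634811
handle top [ 630.8 -164.7   79.2] [17.9 21.  20.4]
shank [  0.1   1.  512.8 320.5] 85.22539 290.1141613446804 343.41573758054034
[((np.int64(248), np.int64(165)), [169, 169, 171]), ((np.int64(249), np.int64(165)), [171, 171, 173]), ((np.int64(249), np.int64(166)), [171, 171, 174]), ((np.int64(250), np.int64(166)), [168, 168, 171]), ((np.int64(250), np.int64(167)), [171, 170, 173]), ((np.int64(250), np.int64(168)), [169, 169, 172]), ((np.int64(251), np.int64(169)), [170, 170, 172])]
handle 0 [-0.3  0.7  1.4 -0.   1.1 -2. ]
handle 3.141592653589793 [-0.3  0.7  1.4 -0.   1.1  1.1]
handle -3.141592653589793 [-0.3  0.7  1.4 -0.   1.1  1.1]
shank 0 [ 0.5  0.6  1.5 -0.   1.   0.5]
shank 3.141592653589793 None
shank -3.141592653589793 None
dock 0 [-0.3  0.4  1.8 -0.   0.9 -0.5]
dock 3.141592653589793 None
dock -3.141592653589793 None
ring 0 [-0.   0.3  1.9 -0.   0.9 -1.8]
ring 3.141592653589793 [-0.   0.3  1.9 -0.   0.9  1.4]
ring -3.141592653589793 [-0.   0.3  1.9 -0.   0.9  1.4]
```

```bash
cat >> h.py <<'E'
TH=np.radians(7.56); BX=np.array([np.cos(TH),np.sin(TH),0]); BY=np.array([-np.sin(TH),np.cos(TH),0])
DOCK=np.array([491.8,-157.9,60.])
def bed(x,y,z): return DOCK+x*BX+y*BY+np.array([0,0,z])  # dock frame -> world
def st():
    s=bot.read_state(); print('t %.1f ee %s F %s w %.1f gf %.0f'%(s['clock'],np.round(s['ee_pos'],1),np.round(s['ft_force'],1),s['grip_width'],s['grip_force'])); return s
E
python3 - <<'E'
from h import *
q=quat(down(TH+np.pi/2+np.pi))
bot.move_to(bed(137,-25.5,140),q); bot.move_gripper(50)
bot.servo_line(bed(137,-25.5,8),speed=150); bot.move_gripper(0,40); st()
s=bot.servo_line(bed(137-85,-25.5,8),speed=70,until_force=18); print(s); e=st()
bot.move_gripper(50); st(); bot.servo_line(np.array(e['ee_pos'])+[0,0,120]); st()
c=cam('top'); np.save('pics/top1.npy',c,allow_pickle=True)
c2=cam('side')
z=lambda a,x,y,w,h,k:cv2.resize(a[y:y+h,x:x+w],None,fx=k,fy=k,interpolation=cv2.INTER_CUBIC)
cv2.imwrite('pics/slid.png',np.hstack([z(c['image'],345,143,70,110,5),z(c2['image'],265,190,90,110,5)]))
E
```

```text
t 4.0 ee [ 631.3 -164.5   69. ] F [-1.6  5.5  5.8] w 21.4 gf 41
True
t 4.8 ee [ 578.6 -171.4   69.2] F [-0.9  0.3  3.4] w 21.1 gf 44
t 5.2 ee [ 578.5 -171.2   68.1] F [-0.8 -0.3  0.2] w 49.9 gf 0
t 6.1 ee [ 578.2 -171.3  188.1] F [-0.5  0.3  0.2] w 50.0 gf 0
```

View pics/slid.png

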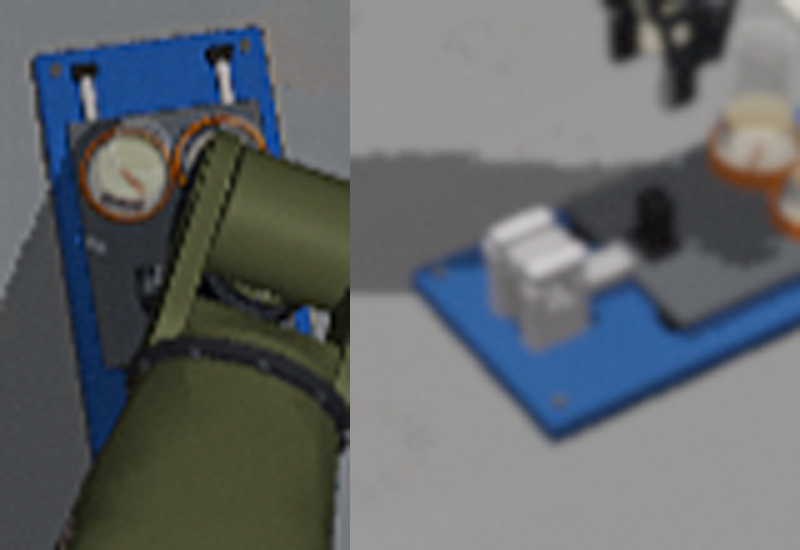

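The eye now stands between the lugs in the side crop at (540,250). Next I draw the pin.

Run:
```python
from h import *
a=np.radians(-93.2); d=np.array([np.cos(a),np.sin(a),0]); q=quat(down(np.radians(-3.2)))
P=np.array([512.6,317,45.])
bot.move_to(bed(30,40,150),q)
bot.move_to(P+[0,0,80],q); bot.move_gripper(36)
print(bot.servo_line(P,speed=120,until_force=15)); st()
bot.move_gripper(0,90); s=st()
p=np.array(s['ee_pos']); p[2]=45.5
bot.servo_line(p+d*215,speed=130); st()
for n in('top','side'):
    c=cam(n); np.save(f'pics/{n}2.npy',c,allow_pickle=True)
    x,y=(225,170) if n=='top' else (200,110)
    cv2.imwrite(f'pics/{n}2.png',cv2.resize(c['image'][y:y+110,x:x+130],None,fx=4,fy=4,interpolation=cv2.INTER_CUBIC))
t=np.hstack([cv2.imread('pics/top2.png'),cv2.imread('pics/side2.png')]);cv2.imwrite('pics/drawn.png',cv2.resize(t,(800,338)))
```

```text
False
t 10.2 ee [513.  317.2  45.7] F [-0.2  1.   0.6] w 36.0 gf 0
t 10.5 ee [513.  317.2  46.1] F [-0.2 -1.7  5.3] w 11.2 gf 89
t 12.3 ee [501.  103.   45.5] F [ 0.6  0.6 -2.5] w 11.2 gf 88
```

View pics/drawn.png

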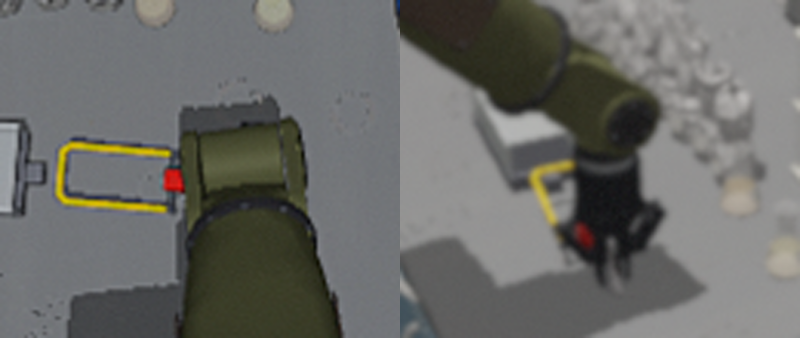

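The pin is out of the holster. The ring is swung back with its bar at crop (62,175), and the head is at (173,180). Now I lay it on the bench.

Run:
```python
from h import *
p=np.array(bot.read_state()['ee_pos'])
bot.servo_line(p-[0,0,17],speed=80)
print(bot.servo_line(p-[0,0,27],speed=20,until_force=6)); st()
bot.move_gripper(40); st()
bot.servo_line(p+[0,0,100]); 
bot.move_to([380,-30,300],quat(down(TH)))
st()
np.set_printoptions(precision=1,suppress=True)
for n in('top','side'):
    c=cam(n); np.save(f'pics/{n}3.npy',c,allow_pickle=True)
    z=lambda a,x,y,w,h,k:cv2.resize(a[y:y+h,x:x+w],None,fx=k,fy=k,interpolation=cv2.INTER_CUBIC)
    if n=='top': A=z(c['image'],235,200,90,55,4.4)
    else: B=z(c['image'],225,130,90,55,4.4)
    if n=='top': C=z(c['image'],345,143,70,110,2.5)
cv2.imwrite('pics/laid.png',np.vstack([np.hstack([A,B]),np.hstack([C,np.zeros((C.shape[0],A.shape[1]*2-C.shape[1],3),np.uint8)])]))
```

```text
True
t 13.2 ee [501.2 102.9  21.2] F [-2.5 -1.   7.5] w 11.4 gf 89
t 13.6 ee [500.7 102.9  20.5] F [0.2 0.1 0.7] w 40.3 gf 0
t 15.5 ee [380.3 -29.7 299.1] F [-0.  -0.9  0.1] w 40.1 gf 0
```

View pics/laid.png

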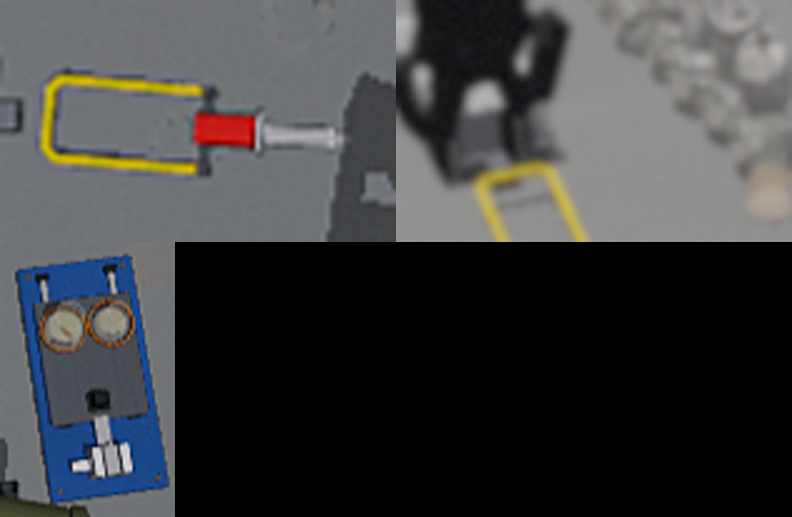

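The pin lies flat on the bench: head at crop (227,130), shank tip at (338,138), ring swung back. The carrier's eye fills the gap between the lugs.

Run:
```python
from m import *
T=np.load('pics/top3.npy',allow_pickle=True).item();S=np.load('pics/side3.npy',allow_pickle=True).item()
def red(c,b):
    g=cv2.cvtColor(c['image'],cv2.COLOR_BGR2HSV); return pix(((g[...,0]<8)|(g[...,0]>172))&(g[...,1]>140)&box(c,*b))
a=red(T,(270,215,305,245)); b=red(S,(235,160,285,205)); 
print(len(a),a.mean(0),len(b),b.mean(0)); print('tri',tri(T,a.mean(0),S,b.mean(0)))
d=deep(T,a); print('z',np.median(d,0)); p=plane(T,a,32); r=cv2.minAreaRect(p[:,:2].astype(np.float32)); print(r,p[:,:2].mean(0))
g=cv2.cvtColor(T['image'],cv2.COLOR_BGR2HSV)
m=pix((g[...,2]>140)&(g[...,1]<50)&box(T,295,224,316,238)); s=plane(T,m,14); print('shank z',np.median(deep(T,m)[:,2]),s[:,:2].mean(0),s.min(0),s.max(0))
y=pix((g[...,0]>20)&(g[...,0]<35)&(g[...,1]>120)&box(T,240,210,290,245)); q=deep(T,y)
# leg lines
for lo,hi in((210,224),(234,245)):
    k=(y[:,1]>=lo)&(y[:,1]<hi)&(y[:,0]>252)&(y[:,0]<280); l=plane(T,y[k],18)
    f=np.polyfit(l[:,1],l[:,0],1); print('leg',f,np.degrees(np.arctan(f[0])),len(l))
f=np.polyfit(np.r_[p[:,1],s[:,1]],np.r_[p[:,0],s[:,0]],1); print('axis',f,np.degrees(np.arctan(f[0])))
# eye / lugs
h=deep(T,pix((g[...,2]<60)&box(T,375,195,392,212))); h=h[h[:,2]>70]; print('handle',h.mean(0))
yb=y[y[:,0]<250]; print('bar',deep(T,yb).mean(0))
```

```text
99 [285.7 229.1] 50 [262.  190.7]
tri (array([504.1, 175.4,  30.4]), np.float64(0.37554285138859855))
z [503.9 174.4  33.1]
((502.22491455078125, 176.00146484375), (46.223609924316406, 24.76188087463379), 89.76566314697266) [503.8 175.3]
shank z 13.832064438899351 [499.9 113.9] [491.   82.9  14. ] [509.1 143.5  14. ]
leg [  0.1 521.1] 4.703640203147252 63
leg [  0.1 456.3] 4.862885388957218 66
axis [  0.1 492.5] 3.7107537584873787
handle [ 581.9 -170.6   80.1]
bar [513.3 316.   28.9]
```

Run:
```python
from h import *
import json
q=quat(down(np.radians(-3.75))); P=np.array([504.0,166.3,21.])
bot.move_to(P+[0,0,110],q); bot.move_gripper(44)
print(bot.servo_line(P+[0,0,8],speed=130,until_force=15))
print(bot.servo_line(P,speed=30,until_force=8)); st()
bot.move_gripper(0,80); s=st()
off=s['ee_pos'][2]-7; json.dump(off,open('off.json','w')); print('off',off)
bot.servo_line(np.array(s['ee_pos'])+[0,0,80],speed=120); st()
q=quat(down(TH)); bot.move_to(bed(0,112,60),q); bot.servo_line(bed(0,112,off),speed=100); st()
z=lambda a,x,y,w,h,k:cv2.resize(a[y:y+h,x:x+w],None,fx=k,fy=k,interpolation=cv2.INTER_CUBIC)
c=cam('top'); d=cam('side'); np.save('pics/top4.npy',c,allow_pickle=True);np.save('pics/side4.npy',d,allow_pickle=True)
cv2.imwrite('pics/pre.png',np.hstack([z(c['image'],340,205,66,50,6),z(d['image'],255,200,66,50,6)]))
```

```text
False
False
t 18.3 ee [503.9 166.3  20.9] F [ 0.7 -0.3  0.2] w 43.8 gf 0
t 18.6 ee [504.3 166.4  21.4] F [-0.2 -0.5  5.7] w 22.9 gf 79
off 14.42900609731251
t 19.4 ee [503.9 166.2 100.6] F [ 0.2 -1.1 -3.6] w 23.0 gf 79
t 20.9 ee [477.3 -46.5  74.7] F [-0.1 -1.3 -2.1] w 22.9 gf 78
```

View pics/pre.png

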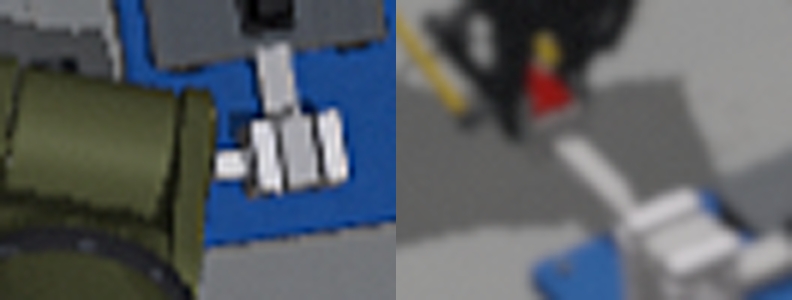

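The top crop shows the sill and pin tip at (230,163) in line with the near lug. The side crop shows the shank running from (560,140) to (630,200), towards the lug. I'm inserting it slowly under force control.

Run:
```python
from h import *
import json
off=json.load(open('off.json'))
def rel(): 
    s=st(); e=np.array(s['ee_pos'])-DOCK; print('bed',np.round([e@BX,e@BY,e[2]-off],1)); return e@BY
for y in (80,55,35,19):
    h=bot.servo_line(bed(0,y,off),speed=50,until_force=20); print(y,h); r=rel()
    if h: break
```

```text
80 False
t 21.8 ee [481.2 -78.5  74.4] F [-0.5  0.5 -3.8] w 23.1 gf 78
bed [-0.1 80.1 -0. ]
55 False
t 22.4 ee [ 484.7 -103.6   74.5] F [ 2.  -1.6 -4.1] w 23.1 gf 78
bed [ 0.1 54.7  0.1]
35 False
t 23.0 ee [ 487.5 -123.8   74.6] F [ 4.2 -2.7 -2.6] w 22.9 gf 78
bed [ 0.2 34.4  0.1]
19 True
t 23.3 ee [ 489.3 -137.    74.3] F [2.2 5.6 0.5] w 22.6 gf 79
bed [ 0.3 21.  -0.2]
```

Run:
```python
from h import *
import json
off=json.load(open('off.json'))
print(bot.servo_line(bed(0,17,off),speed=25,until_force=22)); s=st(); e=np.array(s['ee_pos'])-DOCK; print(e@BX,e@BY)
bot.move_gripper(42); st(); e=np.array(bot.read_state()['ee_pos'])
bot.servo_line(e+[0,0,140]); bot.move_to(bed(-20,250,150),quat(down(TH-np.pi/2))); st()
z=lambda a,x,y,w,h,k:cv2.resize(a[y:y+h,x:x+w],None,fx=k,fy=k,interpolation=cv2.INTER_CUBIC)
c=cam('top'); d=cam('side'); np.save('pics/top5.npy',c,allow_pickle=True);np.save('pics/side5.npy',d,allow_pickle=True)
cv2.imwrite('pics/home.png',np.hstack([z(c['image'],320,195,90,60,4.4),z(d['image'],235,180,90,60,4.4)]))
np.set_printoptions(precision=1,suppress=True)
for k in (c,d):
    g=cv2.cvtColor(k['image'],cv2.COLOR_BGR2HSV); m=(g[...,0]>20)&(g[...,0]<35)&(g[...,1]>120)
    x0,y0,x1,y1=(320,195,410,255) if k is c else (235,180,325,240)
    b=np.zeros_like(m); b[y0:y1,x0:x1]=1; y,x=np.nonzero(m&b); 
    if len(x): p=deep(k,np.c_[x,y])-DOCK; v=np.c_[p@BX,p@BY,p[:,2]]; far=v[v[:,1]>165]; print(len(x),'bar',np.median(far,0),len(far),'span',np.percentile(v,[2,98],axis=0))
    r=((g[...,0]<8)|(g[...,0]>172))&(g[...,1]>140)&b; y,x=np.nonzero(r)
    if len(x): p=deep(k,np.c_[x,y])-DOCK; v=np.c_[p@BX,p@BY,p[:,2]]; print('head',np.median(v,0),np.percentile(v,[2,98],axis=0))
```

```text
True
t 23.5 ee [ 489.3 -137.    74.1] F [2.8 4.1 0.9] w 22.8 gf 79
0.318668775822315 21.038942325038384
t 23.8 ee [ 489.2 -137.2   73.8] F [-0.2  0.6 -1.4] w 42.1 gf 0
t 26.7 ee [439.1  87.1 209.9] F [ 1.1  0.6 -0.5] w 42.0 gf 0
200 bar [ -4.5 173.5  22.8] 49 span [[-36.9  55.3 -61.5]
 [ 33.9 184.1 236.5]]
head [-2.6 33.2 21.5] [[-12.7   8.7  -0.7]
 [  9.4  55.9  31. ]]
187 bar [ 12.5 176.8  19.4] 72 span [[-37.1  61.6 -61. ]
 [ 83.1 269.5  26.8]]
head [-5.5 30.7 22.8] [[-13.5   9.1   4.6]
 [  9.9  52.1  28.6]]
```

View pics/home.png

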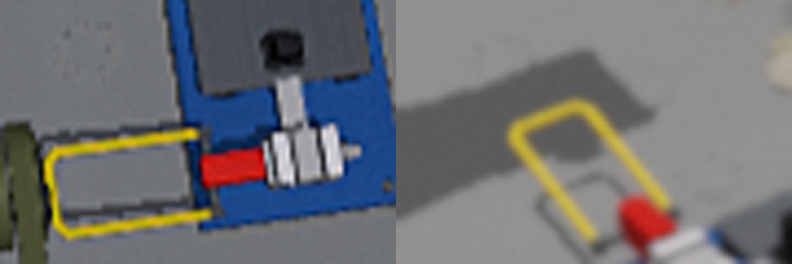

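The pin is home: the collar is against the near lug and the tip pokes out at crop (352,152). The ring is swung back with its bar at (52,190). I'll grip the bar, carry it over past dead centre, and let it snap.

Run:
```python
from h import *
q=quat(down(TH-np.pi/2))
def pos(e,h=8): return bed(-1,48+128*np.cos(e),-1.5+128*np.sin(e)+h)
bot.move_to(pos(.21,70),q); bot.move_gripper(30)
print(bot.servo_line(pos(.21),speed=100,until_force=12)); st()
bot.move_gripper(0,20); s=st()
for e in np.arange(.32,1.85,.11):
    if bot.servo_line(pos(e),speed=100,until_force=25): print('force',e); st(); break
st()
c=cam('side'); cv2.imwrite('pics/over.png',cv2.resize(c['image'][130:250,220:380],None,fx=4,fy=4,interpolation=cv2.INTER_CUBIC))
```

```text
False
t 28.3 ee [468.3  13.7  93.7] F [-0.7 -0.1  0.5] w 29.7 gf 0
t 28.6 ee [468.1  15.5  93.8] F [-1.3 20.   3. ] w 6.6 gf 20
t 32.7 ee [ 488.  -133.5  193.5] F [ 1.6 -0.8  7.4] w 6.6 gf 22
```

View pics/over.png

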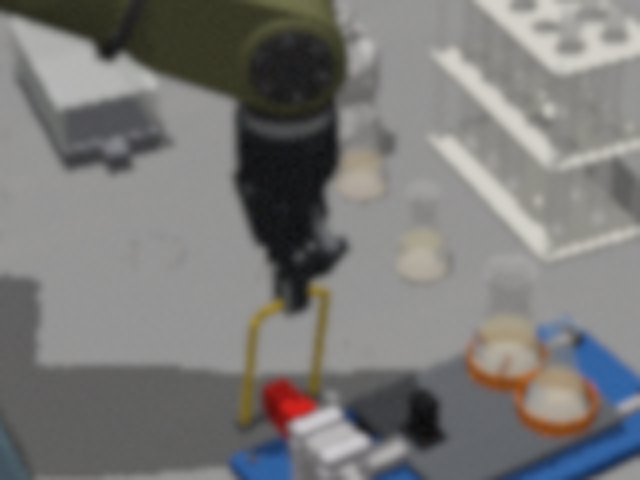

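The ring stands upright past dead centre with its bar in the fingers at (290,295), and the pin is still in place. Releasing it now.

Run:
```python
from h import *
bot.move_gripper(60); e=np.array(bot.read_state()['ee_pos']); st()
bot.servo_line(e+[0,0,60],speed=120); bot.move_to(bed(-60,250,200),quat(down(TH-np.pi/2))); bot.dwell(.3); st()
z=lambda a,x,y,w,h,k:cv2.resize(a[y:y+h,x:x+w],None,fx=k,fy=k,interpolation=cv2.INTER_CUBIC)
c=cam('top'); d=cam('side')
cv2.imwrite('pics/shut.png',np.hstack([z(c['image'],340,195,80,60,5),z(d['image'],255,200,80,60,5)]))
np.set_printoptions(precision=1,suppress=True)
for k in (c,d):
    g=cv2.cvtColor(k['image'],cv2.COLOR_BGR2HSV)
    x0,y0,x1,y1=(340,195,420,255) if k is c else (255,200,335,260)
    b=np.zeros(g.shape[:2],bool); b[y0:y1,x0:x1]=1
    for nm,m in(('ring',(g[...,0]>20)&(g[...,0]<35)&(g[...,1]>120)),('head',((g[...,0]<8)|(g[...,0]>172))&(g[...,1]>140))):
        y,x=np.nonzero(m&b)
        if len(x): p=deep(k,np.c_[x,y])-DOCK; v=np.c_[p@BX,p@BY,p[:,2]]; print(nm,len(x),np.median(v,0),np.percentile(v,[3,97],axis=0)); f=v[v[:,1]<-60]; print('bar',np.median(f,0) if len(f) else None)
```

```text
t 33.3 ee [ 487.5 -133.   192.4] F [ 0.1 -0.2  0.3] w 59.9 gf 0
t 35.2 ee [399.7  81.5 259.8] F [-0.6  0.2  0.5] w 60.3 gf 0
ring 192 [  7.2 -27.3   1.8] [[-35.7 -81.5 -42. ]
 [ 34.1  38.9   9.6]]
bar [  1.9 -77.6   1.8]
head 107 [-2.3 31.6 23.6] [[-12.1   8.5   0.8]
 [  9.9  55.6  30.3]]
bar None
ring 160 [-19.  -49.6   2.4] [[-36.8 -83.9 -38.2]
 [ 40.3  40.5   8.4]]
bar [ -4.1 -78.1   3. ]
head 91 [-5.5 29.6 23.7] [[-12.8   9.2   4.5]
 [  8.4  50.4  28.3]]
bar None
```

View pics/shut.png

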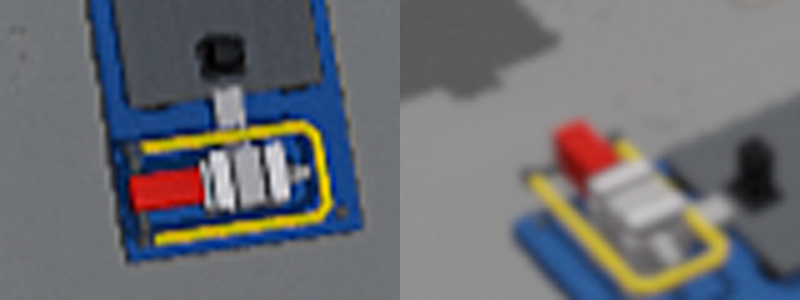

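The ring lies level around the lugs, with its bar at (322,185) in front of the tip. The pin is home, so I'm handing the job in.

```bash
python3 -c "
from h import *
print(bot.finish_job()); st()"
```

```text
the job is handed in; nothing more can be done
None
the job is handed in; nothing more can be done
```

The carrier is home, the pin is through both lugs and the eye with its collar at the lug, and the ring has snapped shut; the job was handed in at about 35 s, and I was shown no verdict.

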